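# Change over the charging dock on the coffee table

### The arm

A 6-joint arm with a two-finger parallel gripper is mounted at the origin on the work surface. World frame = base frame: x ahead of the robot, y to its left, z up, the work surface at z = 0. Lengths are in mm, angles in rad, forces in N, time in s.
With the tool pointing down it reaches from about 350 to 775 mm from the base axis. Payload 7.3 kg.
Tool frame: the origin (TCP) lies between the finger pads; the fingertips stand 25 mm ahead of it and the grasp point (between the pads) lies 6 mm ahead of it; z points along the fingers, y is the direction in which the jaws open and shut (so a half turn about z gives the same grasp; the last joint's range is limited). The gripper opens to 92 mm and grips with 3 to 60 N. Pads are 19 mm wide; open, the fingers measure 130 mm over their backs; the gripper's body (75 mm by 190 mm) begins 47 mm behind the grasp point.
Start: joints at [1.047, 0.342, 1.524, -0, 1.275, -0.146], TCP at [193.646, 488, 251.741] pointing down, gripper open.
Joint ranges: [-2.53, 2.53], [-0.77, 2.02], [0.04, 2.7], [-1, 4.14], [0.28, 2.66], [-3.11, 3.11]. Speed limits (rad/s): [2.57, 2.57, 3.14, 3.14, 3.14, 3.14].

### API

Orientations are given as a unit quaternion [x, y, z, w].
In Python, from plant import manip gives the robot as it stands.
- The arm moves only by the tool servo_tool, never from a script. Its argument "motion" is a list of rows, each a list of 5 numbers: the opening, from 0 (shut) to 1 (fully open), then the shift along the tool's x, y, z in m, then the turn about the tool's z in rad. A call has 1 to 12 rows; each row is the pose to reach, as a shift and turn from the pose commanded when the call began, along the tool's axes at that moment; what a row does not reach only later rows make up. A row lasts 1/10 s, in which the tool goes at most 50 mm and 8.59 degrees, less where a joint would pass 70% of its speed; a pose out of reach is approached as far as the arm can. A call with a gripper value outside its range is refused whole. The fingers move at their own pace and stop on an object; "force" is the grip in N (left out, the last holds). Time passes only in rows, so rows that repeat a pose let the fingers close. It gives the time, the measured TCP pose, the force and the opening at its end, in the units of the state.
- manip.observe(): the state, without advancing time (a new reading comes with each control period).
- manip.grab_frame(name): name is "scene" or "top" or "wrist"; returns a dict with "img" (400x640x3 uint8, red, green, blue), "depth" (400x640 float32, mm along the optical axis (not along the pixel's ray), 0 where there is no reading), "fx", "fy", "cx", "cy" (pixels), "camera_from_world" (4x4, takes a point from world to camera coordinates); the wrist camera has in their place "mount" (4x4, takes a point from camera to tool coordinates, whose origin is the TCP and whose axes are the flange's). Camera axes: x right, y down, z forward; pixel columns grow to the right and rows downward; lengths in mm; the calibration is good to about 2 mm. A picture is of the moment at which its call begins: read the wrist's pose just before it.
- manip.hand_in(): hands the job in, once; it reports no verdict.
The state is a dict: "clock": time; "joints": joint angles; "qvel": joint speeds; "joint_torque": joint torques, N m; "tcp_pos": TCP position; "ee_rot": TCP orientation; "wrist_force": force on the tool from outside, world axes, zero at the start; "ft_torque": the same for the moment, N m; "width": opening from 0.0 (shut) to 1.0 (fully open).
Only numpy, scipy, OpenCV 4.12 (cv2) and the standard library are available. Lean on these libraries where they do the work, as an engineer would, in place of code of your own. Each camera call takes 0.05 s, during which the arm holds its last target. There are 200 camera calls.

### The job

The dock charges one lane at a time, the one whose key is down, and the power bank in that lane is now full: first press the wide off key fully, so that the lane's key pops up, then lay the full power bank flat in the wooden tray and lay every remote control that is on the table face up and flat on the floor of an empty dock lane, one to a lane and about midway along it. Only once all of that is in place, press the key in front of the other power bank fully down to start charging it; leave that power bank where it lies, and disturb nothing else on the table.

Things in the scene. Friction and masses are not known exactly. Their poses are not given: they have to be found in the camera images.
- dock: grey charging dock, fixed, 198 (x) x 332 (y) x 20 mm, origin under its centre. A row of keys lies along its robot-side (-x) edge. Behind the lane keys are four open-topped lanes, 66 mm apart, each a recess 140 mm long (x), 48 wide, 8 deep, for one device lying lengthwise; behind the wide off key, at the -y end, is a closed deck with vents
- lane_1 (a point): centre of the floor of the dock's lane 1 (1 is leftmost, at +y), 0.012 m above the table; the walls around it rise to 0.020 m; x along the lane, y across; the lane's key is 94 mm towards -x from here
- lane_2 (a point): centre of the floor of the dock's lane 2 (1 is leftmost, at +y), 0.012 m above the table; the walls around it rise to 0.020 m; x along the lane, y across; the lane's key is 94 mm towards -x from here
- lane_3 (a point): centre of the floor of the dock's lane 3 (1 is leftmost, at +y), 0.012 m above the table; the walls around it rise to 0.020 m; x along the lane, y across; the lane's key is 94 mm towards -x from here
- lane_4 (a point): centre of the floor of the dock's lane 4 (1 is leftmost, at +y), 0.012 m above the table; the walls around it rise to 0.020 m; x along the lane, y across; the lane's key is 94 mm towards -x from here
- key_a (a joint): stroke of a white sprung lane key, 28 mm (dock x) x 26 mm: 0 up, 0.009 m latched down. Keys a to d stand one before each lane, in an order that changes from start to start: find it from its point. Interlocked: pressed straight down to its stop at 0.0105 m (4 N) a key latches and the one that was down pops up; let go before 0.009 m it springs back
- key_a_top (a point): centre of the top face of this key, moving with it: 0.040 m above the table when up, 0.031 m when down (the deck around it is at 0.020 m). x, y along the dock's axes
- key_b (a joint): stroke of a white sprung lane key, 28 mm (dock x) x 26 mm: 0 up, 0.009 m latched down. Keys a to d stand one before each lane, in an order that changes from start to start: find it from its point. Interlocked: pressed straight down to its stop at 0.0105 m (4 N) a key latches and the one that was down pops up; let go before 0.009 m it springs back
- key_b_top (a point): centre of the top face of this key, moving with it: 0.040 m above the table when up, 0.031 m when down (the deck around it is at 0.020 m). x, y along the dock's axes
- key_c (a joint): stroke of a white sprung lane key, 28 mm (dock x) x 26 mm: 0 up, 0.009 m latched down. Keys a to d stand one before each lane, in an order that changes from start to start: find it from its point. Interlocked: pressed straight down to its stop at 0.0105 m (4 N) a key latches and the one that was down pops up; let go before 0.009 m it springs back
- key_c_top (a point): centre of the top face of this key, moving with it: 0.040 m above the table when up, 0.031 m when down (the deck around it is at 0.020 m). x, y along the dock's axes
- key_d (a joint): stroke of a white sprung lane key, 28 mm (dock x) x 26 mm: 0 up, 0.009 m latched down. Keys a to d stand one before each lane, in an order that changes from start to start: find it from its point. Interlocked: pressed straight down to its stop at 0.0105 m (4 N) a key latches and the one that was down pops up; let go before 0.009 m it springs back
- key_d_top (a point): centre of the top face of this key, moving with it: 0.040 m above the table when up, 0.031 m when down (the deck around it is at 0.020 m). x, y along the dock's axes
- key_off (a joint): stroke of the off key, the wide white key (28 x 46 mm) at the -y end of the same row; it belongs to no lane: 0 = up, 0.009 m = down; interlocked with the four lane keys and pressed like them
- key_off_top (a point): centre of the top face of this key, moving with it: 0.040 m above the table when up, 0.031 m when down (the deck around it is at 0.020 m). x, y along the dock's axes
- bank_1: power bank: plain aluminium slab 120 (x) x 36 (y) x 24 mm, 0.22 kg, origin at the centre of its underside; at the start it lies lengthwise in one of the dock's lanes. The two look alike
- bank_2: power bank: plain aluminium slab 120 (x) x 36 (y) x 24 mm, 0.22 kg, origin at the centre of its underside; at the start it lies lengthwise in one of the dock's lanes. The two look alike
- remote_1: black remote control with small grey buttons on top, 120 (x) x 36 (y) x 21 mm, 0.09 kg, origin at the centre of its underside; lies face up on the table to the right of the dock (may be absent)
- remote_2: black remote control with small grey buttons on top, 120 (x) x 36 (y) x 21 mm, 0.09 kg, origin at the centre of its underside; lies face up on the table to the right of the dock (may be absent)
- remote_3: black remote control with small grey buttons on top, 120 (x) x 36 (y) x 21 mm, 0.09 kg, origin at the centre of its underside; lies face up on the table to the right of the dock (may be absent)
- tray_in (a point): centre of the inner floor of the low wooden tray fixed on the table left of the dock, 166 (x) x 106 (y) x 14 mm outside, walls 6 mm thick, inside 154 x 94 mm; this point is 0.006 m above the table; x along the tray's length
- tumbler: empty glass tumbler, 72 mm across, 85 mm high, origin under its centre; a bystander
- candle: white candle jar, 72 mm across, 60 mm high, origin under its centre; a bystander
- card_box: red card-game box, 70 x 100 x 28 mm, origin under its centre; a bystander
There are look-alikes about, which are no part of the job. Leave any pink look-alike of the remote_1 alone. What is shaped like the remote_3 but blue or yellow is not meant.

How it is judged (in metres and radians):
On the way, in this order (a step that is already met when the one before it is completed fails the run):
1. the off key is down and the lane key that was down has popped up, while both power banks are still in their lanes (value of joint key_off above 0.0065 m and value of joint key_a below 0.0025 m and distance of each of bank_1, bank_2 from where it was at the start of the episode below 0.022 m), for 0.2 s.
2. with the off key still down, the full power bank lies in the tray, every remote lies in a lane and the other power bank is in its place (((x of bank_1 in the frame of tray_in between -0.04 and 0.04 m and y of bank_1 in the frame of tray_in between -0.036 and 0.036 m and height (world z) of bank_1 below 0.014 m and angle between bank_1's own z axis and vertical below 0.12 rad and linear speed of bank_1 below 0.03 m/s and distance of bank_2 from where it was at the start of the episode below 0.022 m and height (world z) of bank_2 below 0.017 m and (y of bank_2 in the frame of key_a_top below -0.03 m or y of bank_2 in the frame of key_a_top above 0.03 m)) or (x of bank_2 in the frame of tray_in between -0.04 and 0.04 m and y of bank_2 in the frame of tray_in between -0.036 and 0.036 m and height (world z) of bank_2 below 0.014 m and angle between bank_2's own z axis and vertical below 0.12 rad and linear speed of bank_2 below 0.03 m/s and distance of bank_1 from where it was at the start of the episode below 0.022 m and height (world z) of bank_1 below 0.017 m and (y of bank_1 in the frame of key_a_top below -0.03 m or y of bank_1 in the frame of key_a_top above 0.03 m))) and ((x of remote_1 in the frame of lane_1 between -0.02 and 0.02 m and y of remote_1 in the frame of lane_1 between -0.013 and 0.013 m) or (x of remote_1 in the frame of lane_2 between -0.02 and 0.02 m and y of remote_1 in the frame of lane_2 between -0.013 and 0.013 m) or (x of remote_1 in the frame of lane_3 between -0.02 and 0.02 m and y of remote_1 in the frame of lane_3 between -0.013 and 0.013 m) or (x of remote_1 in the frame of lane_4 between -0.02 and 0.02 m and y of remote_1 in the frame of lane_4 between -0.013 and 0.013 m)) and height (world z) of each of remote_1, remote_2, remote_3 below 0.017 m and angle between each of remote_1, remote_2, remote_3's own z axis and vertical below 0.12 rad and linear speed of each of remote_1, remote_2, remote_3 below 0.03 m/s and ((x of remote_2 in the frame of lane_1 between -0.02 and 0.02 m and y of remote_2 in the frame of lane_1 between -0.013 and 0.013 m) or (x of remote_2 in the frame of lane_2 between -0.02 and 0.02 m and y of remote_2 in the frame of lane_2 between -0.013 and 0.013 m) or (x of remote_2 in the frame of lane_3 between -0.02 and 0.02 m and y of remote_2 in the frame of lane_3 between -0.013 and 0.013 m) or (x of remote_2 in the frame of lane_4 between -0.02 and 0.02 m and y of remote_2 in the frame of lane_4 between -0.013 and 0.013 m)) and ((x of remote_3 in the frame of lane_1 between -0.02 and 0.02 m and y of remote_3 in the frame of lane_1 between -0.013 and 0.013 m) or (x of remote_3 in the frame of lane_2 between -0.02 and 0.02 m and y of remote_3 in the frame of lane_2 between -0.013 and 0.013 m) or (x of remote_3 in the frame of lane_3 between -0.02 and 0.02 m and y of remote_3 in the frame of lane_3 between -0.013 and 0.013 m) or (x of remote_3 in the frame of lane_4 between -0.02 and 0.02 m and y of remote_3 in the frame of lane_4 between -0.013 and 0.013 m)) and value of joint key_off above 0.0065 m), for 0.2 s.
At the end, for the whole second after the job is handed in: The bank whose key was down at the start lies flat in the tray (within 36 mm of its centre); every remote lies face up on a lane floor (within 20 mm of mid-lane); the other bank is within 22 mm of its start, its key down (> 6.5 mm), off key and first key up (< 2.5 mm); all at rest (((x of bank_1 in the frame of tray_in between -0.04 and 0.04 m and y of bank_1 in the frame of tray_in between -0.036 and 0.036 m and height (world z) of bank_1 below 0.014 m and angle between bank_1's own z axis and vertical below 0.12 rad and linear speed of bank_1 below 0.03 m/s and distance of bank_2 from where it was at the start of the episode below 0.022 m and height (world z) of bank_2 below 0.017 m and (y of bank_2 in the frame of key_a_top below -0.03 m or y of bank_2 in the frame of key_a_top above 0.03 m) and ((value of joint key_a above 0.0065 m and y of bank_2 in the frame of key_a_top between -0.03 and 0.03 m) or (value of joint key_b above 0.0065 m and y of bank_2 in the frame of key_b_top between -0.03 and 0.03 m) or (value of joint key_c above 0.0065 m and y of bank_2 in the frame of key_c_top between -0.03 and 0.03 m) or (value of joint key_d above 0.0065 m and y of bank_2 in the frame of key_d_top between -0.03 and 0.03 m))) or (x of bank_2 in the frame of tray_in between -0.04 and 0.04 m and y of bank_2 in the frame of tray_in between -0.036 and 0.036 m and height (world z) of bank_2 below 0.014 m and angle between bank_2's own z axis and vertical below 0.12 rad and linear speed of bank_2 below 0.03 m/s and distance of bank_1 from where it was at the start of the episode below 0.022 m and height (world z) of bank_1 below 0.017 m and (y of bank_1 in the frame of key_a_top below -0.03 m or y of bank_1 in the frame of key_a_top above 0.03 m) and ((value of joint key_a above 0.0065 m and y of bank_1 in the frame of key_a_top between -0.03 and 0.03 m) or (value of joint key_b above 0.0065 m and y of bank_1 in the frame of key_b_top between -0.03 and 0.03 m) or (value of joint key_c above 0.0065 m and y of bank_1 in the frame of key_c_top between -0.03 and 0.03 m) or (value of joint key_d above 0.0065 m and y of bank_1 in the frame of key_d_top between -0.03 and 0.03 m)))) and ((x of remote_1 in the frame of lane_1 between -0.02 and 0.02 m and y of remote_1 in the frame of lane_1 between -0.013 and 0.013 m) or (x of remote_1 in the frame of lane_2 between -0.02 and 0.02 m and y of remote_1 in the frame of lane_2 between -0.013 and 0.013 m) or (x of remote_1 in the frame of lane_3 between -0.02 and 0.02 m and y of remote_1 in the frame of lane_3 between -0.013 and 0.013 m) or (x of remote_1 in the frame of lane_4 between -0.02 and 0.02 m and y of remote_1 in the frame of lane_4 between -0.013 and 0.013 m)) and height (world z) of each of remote_1, remote_2, remote_3 below 0.017 m and angle between each of remote_1, remote_2, remote_3's own z axis and vertical below 0.12 rad and linear speed of each of remote_1, remote_2, remote_3 below 0.03 m/s and ((x of remote_2 in the frame of lane_1 between -0.02 and 0.02 m and y of remote_2 in the frame of lane_1 between -0.013 and 0.013 m) or (x of remote_2 in the frame of lane_2 between -0.02 and 0.02 m and y of remote_2 in the frame of lane_2 between -0.013 and 0.013 m) or (x of remote_2 in the frame of lane_3 between -0.02 and 0.02 m and y of remote_2 in the frame of lane_3 between -0.013 and 0.013 m) or (x of remote_2 in the frame of lane_4 between -0.02 and 0.02 m and y of remote_2 in the frame of lane_4 between -0.013 and 0.013 m)) and ((x of remote_3 in the frame of lane_1 between -0.02 and 0.02 m and y of remote_3 in the frame of lane_1 between -0.013 and 0.013 m) or (x of remote_3 in the frame of lane_2 between -0.02 and 0.02 m and y of remote_3 in the frame of lane_2 between -0.013 and 0.013 m) or (x of remote_3 in the frame of lane_3 between -0.02 and 0.02 m and y of remote_3 in the frame of lane_3 between -0.013 and 0.013 m) or (x of remote_3 in the frame of lane_4 between -0.02 and 0.02 m and y of remote_3 in the frame of lane_4 between -0.013 and 0.013 m)) and value of joint each of key_off, key_a below 0.0025 m); the robot touches nothing.
It fails at once if the glass tumbler is shoved more than 30 mm or tipped (distance of tumbler from where it was at the start of the episode above 0.03 m or angle between tumbler's own z axis and vertical above 0.5 rad).
It fails at once if the candle is shoved more than 30 mm or tipped (distance of candle from where it was at the start of the episode above 0.03 m or angle between candle's own z axis and vertical above 0.5 rad).
It fails at once if the red card box is shoved more than 30 mm or tipped (distance of card_box from where it was at the start of the episode above 0.03 m or angle between card_box's own z axis and vertical above 0.5 rad).
Of remote_1, remote_2, remote_3 only 2 to 3 are there at a start; the rules pass over those that are not, and their reading is None.
At some moment in a run one of remote_1, remote_2, remote_3 may be knocked a few centimetres aside while the robot is not near it.
Once in a run the grip may slacken for a moment while it holds something.
It also fails if it takes over 210 s, if anything falls off the work surface, if the arm or the gripper's body presses on something with over 40 N, if the wrist force passes 120 N, or if a joint passes its speed limit or range.

## Working session

There is one attempt and no reset: what is moved stays moved. The work goes in short steps, Python scripts to look and compute and a tool call to move; the robot and the scene stay as the last step left them, time stands still between calls to the robot, and variables do not carry over. Pictures are saved under pics/ and viewed, about 12 in all and at most 16, crops included, and the job is handed in when it is done.

Besides the shell and the picture viewer there is one more tool, called after "Emit:" as name(argument=value, ...) on one line, values as JSON. servo_tool: Moves the arm, as the interface text tells. Its arguments: {"type":"object","properties":{"motion":{"type":"array"},"force":{"type":"number"}},"required":["motion"]}

```bash
ls; mkdir -p pics; cat > h.py <<'E'
import numpy as np, cv2
from plant import manip
def grab(n):
    s=manip.observe(); f=manip.grab_frame(n); f['s']=s; return f
def save(f,name,crop=None,k=1):
    im=f['img'][:,:,::-1]
    if crop: x0,y0,x1,y1=crop; im=im[y0:y1,x0:x1]
    cv2.imwrite('pics/'+name,cv2.resize(np.ascontiguousarray(im),None,fx=k,fy=k,interpolation=cv2.INTER_CUBIC))
def Tcw(f): return np.linalg.inv(f['camera_from_world'])
def world(f):
    d=f['depth'].astype(float); v,u=np.indices(d.shape)
    P=np.stack([(u-f['cx'])/f['fx']*d,(v-f['cy'])/f['fy']*d,d],-1)
    T=Tcw(f); W=P@T[:3,:3].T+T[:3,3]; W[d==0]=np.nan; return W
def at_z(f,u,v,z):
    T=Tcw(f); r=T[:3,:3]@np.array([(u-f['cx'])/f['fx'],(v-f['cy'])/f['fy'],1]); o=T[:3,3]
    return o+r*(z-o[2])/r[2]
E
python3 - <<'E'
from h import *
for n in ('top','scene'):
    f=grab(n); save(f,n+'0.png'); np.savez(n+'0.npz',**{k:v for k,v in f.items() if k!='s'})
print(f['s']); print(grab('top')['camera_from_world'])
E
```

```text
pics
{'clock': 0.05, 'joints': array([ 1.04705588e+00,  3.42707109e-01,  1.52499368e+00, -8.83559239e-06,
        1.27541391e+00, -1.45989339e-01]), 'qvel': array([-4.42956357e-04, -1.80145495e-03, -2.22907662e-03,  2.85376471e-04,
        2.47356892e-03, -4.82226812e-05]), 'joint_torque': array([ 2.64382339e-03, -4.32418621e+01, -2.44992453e+01,  7.20993849e-02,
        5.23454673e-02, -7.28653004e-05]), 'tcp_pos': array([193.42864043, 487.67621285, 251.06118821]), 'ee_rot': array([ 1.87753243e-01,  9.82215934e-01, -7.20144641e-04, -2.46114476e-04]), 'wrist_force': array([-0.52487885,  0.37448651, -0.84280317]), 'ft_torque': array([-0.01427379,  0.02465563, -0.03711952]), 'width': 1.0008045722829173}
[[ 5.54561047e-03 -9.99966426e-01 -6.03263407e-03 -1.22774522e+02]
 [-9.99016158e-01 -5.27469737e-03 -4.40328694e-02  5.32477987e+02]
 [ 4.39995707e-02  6.27088806e-03 -9.99011869e-01  1.57551077e+03]
 [ 0.00000000e+00  0.00000000e+00  0.00000000e+00  1.00000000e+00]]
```

View pics/top0.png

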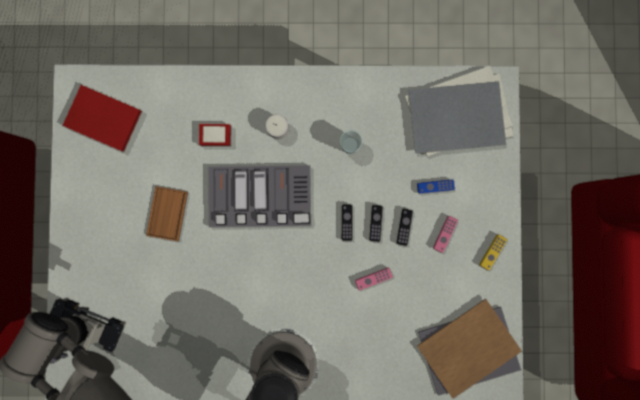

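View pics/scene0.png

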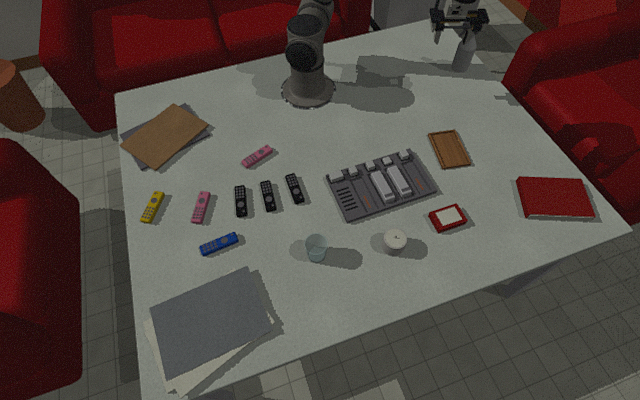

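Top view: the dock spans (205-311, 164-227). The banks are in lanes 2 and 3 at (240,189) and (260,189), the keys lie along v≈218, and the tray is at (167,213). Remote candidates are black (346,222), (375,222), (404,226); pink (445,233) and (374,278); blue (436,186); yellow (493,251). I choose the three black ones.

```bash
python3 - <<'E'
from h import *
f=grab('top'); W=world(f); print(f['fx'])
def box(m,name):
    m=m.astype(np.uint8); n,l,st,c=cv2.connectedComponentsWithStats(m)
    for i in range(1,n):
        if st[i,4]<40: continue
        p=W[l==i]; p=p[~np.isnan(p[:,0])]
        r=cv2.minAreaRect(p[:,:2].astype(np.float32)); print(name,np.round(c[i]),np.round(r[0]),np.round(r[1]),round(r[2],1),'zmed',np.median(p[:,2]).round(1))
im=f['img'].astype(int); mx=im.max(2)
roi=np.zeros(mx.shape,bool); roi[195:250,330:420]=1
box(roi&(mx<75),'remote')
roi=np.zeros(mx.shape,bool); roi[160:230,200:315]=1
box(roi&(W[...,2]>10)&(W[...,2]<60),'dock')
box(roi&(W[...,2]>26),'high')
roi=np.zeros(mx.shape,bool); roi[180:245,140:195]=1
box(roi&(im[...,0]-im[...,2]>35),'tray')
for u in (219,240,261,281,301):
    print(u,np.round(W[216:222,u-2:u+3,2].mean(1),1))
print(at_z(f,240,189,36),at_z(f,260,189,36))
save(f,'dock_crop.png',(195,155,420,250),3.5)
E
```

```text
486.48535884591143
remote [346. 222.] [ 463. -201.] [117.  32.] 0.4 zmed 20.3
remote [375. 223.] [ 460. -296.] [ 35. 117.] 86.3 zmed 20.0
remote [404. 227.] [ 449. -390.] [ 34. 119.] 80.3 zmed 20.0
dock [260. 197.] [545.  83.] [199. 334.] 0.7 zmed 20.1
high [240. 190.] [564. 140.] [117.  37.] 0.7 zmed 35.8
high [260. 190.] [564.  79.] [117.  37.] 1.0 zmed 34.9
high [261. 218.] [475.  72.] [29. 28.] 0.2 zmed 39.3
high [220. 219.] [470. 204.] [26. 32.] 83.7 zmed 39.0
high [241. 219.] [471. 139.] [29. 29.] 83.2 zmed 31.0
high [282. 218.] [474.   7.] [26. 24.] 0.3 zmed 40.4
high [301. 218.] [474. -57.] [29. 48.] 3.0 zmed 40.1
tray [166. 213.] [488. 388.] [115. 163.] 80.3 zmed 7.2
219 [38.2 39.5 41.9 40.2 41.8 39.8]
240 [32.7 30.7 31.2 34.2 30.8 34.9]
261 [44.4 41.4 41.5 39.9 41.4 40. ]
281 [39.6 39.3 41.3 42.  40.2 42.6]
301 [40.   nan 37.4 41.8 40.8 39.6]
[566.57140286 141.59787492  36.        ] [566.9025164   77.19456516  36.        ]
```

View pics/dock_crop.png

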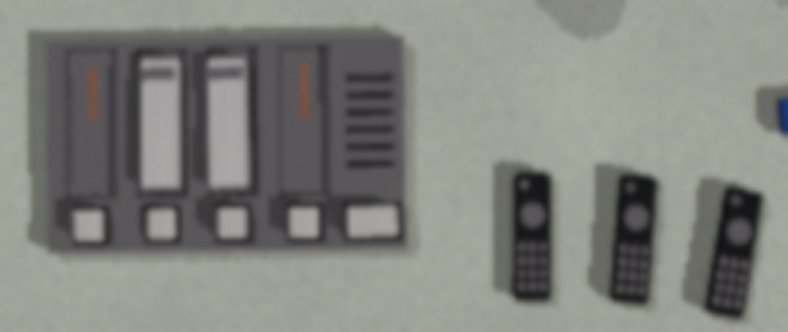

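Close crop: the key before lane 2, at dock-crop (160,223), measures 31 mm high and is the one that is down. So the lane 2 bank is full and the lane 3 bank stays. The three black remotes are confirmed. Next I go above the dock with the wrist camera for a closer look.

```bash
cat >> h.py <<'E'
from scipy.spatial.transform import Rotation as R
def wristT(f):
    T=np.eye(4); T[:3,:3]=R.from_quat(f['s']['ee_rot']).as_matrix(); T[:3,3]=f['s']['tcp_pos']
    return T@f['mount']
_o=Tcw
def Tcw(f): return wristT(f) if 'mount' in f else _o(f)
def goto(x,y,ztip,yaw):
    "shift (m, tool axes) and turn that bring the tips to x,y,ztip and the tool's y to yaw + 90 deg"
    s=manip.observe(); M=R.from_quat(s['ee_rot']).as_matrix()
    d=M.T@(np.array([x,y,ztip+25])-s['tcp_pos']); cur=np.arctan2(-M[0,1],M[1,1])
    print('at',np.round(s['tcp_pos'],1),'yaw',round(cur,3),'tilt',round(float(np.arccos(-M[2,2])),4),'w',round(s['width'],3),'F',np.round(s['wrist_force'],1),'t',round(s['clock'],2))
    print('GOTO',np.round(d/1000,4),'turn',round(-(yaw-cur),3))
E
python3 -c "
from h import *
goto(480,60,225,0.013)"
```

```text
at [193.5 487.8 251.3] yaw -0.378 tilt 0.001 w 1.003 F [-0.  -0.3 -0. ] t 0.2
GOTO [-0.4241 -0.292   0.0015] turn -0.391
```

Emit:
servo_tool(motion=[[0.5,-0.424,-0.292,0.0,-0.391],[0.5,-0.424,-0.292,0.0,-0.391],[0.5,-0.424,-0.292,0.0,-0.391],[0.5,-0.424,-0.292,0.0,-0.391],[0.5,-0.424,-0.292,0.0,-0.391],[0.5,-0.424,-0.292,0.0,-0.391],[0.5,-0.424,-0.292,0.0,-0.391],[0.5,-0.424,-0.292,0.0,-0.391],[0.5,-0.424,-0.292,0.0,-0.391],[0.5,-0.424,-0.292,0.0,-0.391],[0.5,-0.424,-0.292,0.0,-0.391],[0.5,-0.424,-0.292,0.0,-0.391]])

```text
clock: 1.4
tcp_pos: [481.6, 57.3, 251.3]
ee_rot: [-0.004, 1.0, -0.0, 0.0]
wrist_force: [-0.2, 1.3, -0.7]
width: 0.501
```

```bash
python3 - <<'E'
from h import *
f=grab('wrist'); save(f,'w1.png'); np.savez('w1.npz',**f)
goto(474,-57,60,0.013); print(np.round(f['mount'],3))
W=world(f); v=W[::80,::106]; print(np.round(v).astype(int).tolist() if not np.isnan(v).any() else np.round(v[...,2]))
E
```

```text
at [480.4  58.9 251.2] yaw 0.01 tilt 0.001 w 0.496 F [0.  0.3 0.5] t 1.45
GOTO [ 0.0074 -0.1159  0.1662] turn -0.003
[[   0.      -0.955   -0.296   80.371]
 [   1.      -0.       0.       0.152]
 [  -0.      -0.296    0.955 -133.413]
 [   0.       0.       0.       1.   ]]
[[  9.   0.  -0.   2.  -0.  -0.   1.]
 [  1.  -1.  nan   1.  -1.  -0.   2.]
 [ -0.  23.  33.  21.  21.   1.  15.]
 [  1.   1.  22.  12.  12.   0.  -0.]
 [328.   1. 316.   1. 316.   0. 327.]]
```

View pics/w1.png

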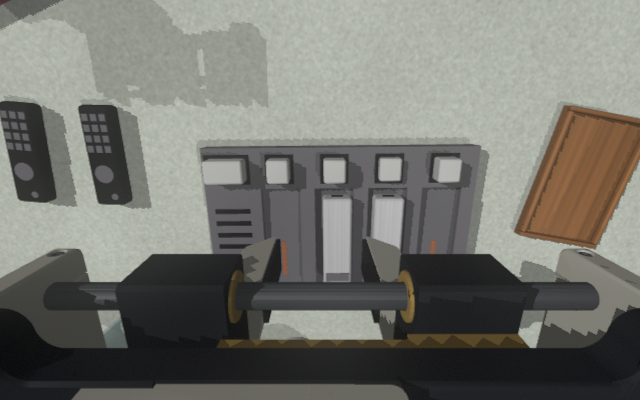

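The wrist view looks towards the robot. The keys are along v≈165, with the off key at (225,170), and the lane 2 key at (390,168). Banks are at (390,225) and (337,235), the tray at (580,175). Now I refine the positions from wrist depth.

```bash
cat >> h.py <<'E'
def boxes(W,m,name,amin=60,ztop=None):
    n,l,st,c=cv2.connectedComponentsWithStats(m.astype(np.uint8))
    for i in range(1,n):
        if st[i,4]<amin: continue
        p=W[l==i]; p=p[~np.isnan(p[:,0])]
        if ztop: p=p[abs(p[:,2]-np.percentile(p[:,2],80))<3]
        if len(p)<amin/2: continue
        r=cv2.minAreaRect(p[:,:2].astype(np.float32)); print(name,np.round(c[i]),np.round(r[0],1),np.round(r[1],1),round(r[2],1),'z',np.median(p[:,2]).round(1))
E
python3 - <<'E'
from h import *
f=dict(np.load('w1.npz',allow_pickle=True)); f['s']=f['s'].item()
W=world(f); z=W[...,2]; im=f['img'].astype(int)
roi=np.zeros(z.shape,bool); roi[130:250,190:490]=1
boxes(W,roi&(z>27)&(z<45)&(im.min(2)>100),'hi',60,1)
boxes(W,roi&(z>14)&(z<24),'deck')
roi[:]=0; roi[100:250,500:]=1
boxes(W,roi&(im[...,0]-im[...,2]>30),'tray')
roi[:]=0; roi[90:215,:160]=1
boxes(W,roi&(im.max(2)<90)&(z>14),'rem')
E
```

```text
hi [447. 169.] [470.5 203.7] [27.1 26.1] 1.3 z 40.2
hi [222. 172.] [475.1 -56.5] [27.  45.5] 0.8 z 40.3
hi [277. 171.] [473.5   6.5] [26.9 25.6] 0.9 z 40.3
hi [334. 171.] [472.8  72.5] [27.  25.5] 0.7 z 40.3
hi [390. 169.] [471.  137.9] [26.3 25.8] 0.6 z 31.7
hi [337. 223.] [539.2  77.2] [67.2 35.2] 2.2 z 36.3
hi [388. 220.] [538.5 139.2] [66.9 35.1] 1.0 z 36.3
deck [333. 190.] [514.5  80.1] [135.8 333.1] 1.0 z 20.5
deck [383. 196.] [507.3 134.5] [13.4 36.6] 26.8 z 20.7
tray [581. 177.] [488.8 390.7] [122.6 165.5] 80.4 z 6.8
rem [ 25. 152.] [ 458.5 -296.9] [ 35.4 118. ] 85.3 z 20.9
rem [104. 154.] [ 461.3 -202.9] [ 35.5 118.5] 89.3 z 21.1
```

Emit:
servo_tool(motion=[[0,0.006,-0.116,0.16,-0.005],[0,0.006,-0.116,0.16,-0.005],[0,0.006,-0.116,0.16,-0.005],[0,0.006,-0.116,0.16,-0.005],[0,0.006,-0.116,0.16,-0.005],[0,0.006,-0.116,0.16,-0.005],[0,0.006,-0.116,0.16,-0.005]], force=20)

```text
clock: 2.15
tcp_pos: [476.3, -54.8, 93.0]
ee_rot: [-0.01, 1.0, -0.0, 0.001]
wrist_force: [0.0, -0.7, 0.9]
width: 0.01
```

```bash
python3 -c "
from h import *
goto(475,-56.5,29,0.017)"
```

```text
at [476.3 -54.8  93. ] yaw 0.02 tilt 0.0021 w 0.01 F [ 0.  -0.7  0.9] t 2.15
GOTO [ 0.0014 -0.0017  0.039 ] turn 0.003
```

Emit:
servo_tool(motion=[[0,0.001,-0.002,0.018,0],[0,0.001,-0.002,0.026,0],[0,0.001,-0.002,0.031,0],[0,0.001,-0.002,0.035,0],[0,0.001,-0.002,0.038,0],[0,0.001,-0.002,0.04,0],[0,0.001,-0.002,0.04,0],[0,0.001,-0.002,0.04,0]])

```text
clock: 2.95
tcp_pos: [475.2, -57.6, 54.2]
ee_rot: [-0.009, 1.0, -0.0, 0.001]
wrist_force: [-5.4, 4.3, 25.5]
width: 0.005
```

Emit:
servo_tool(motion=[[0,0,0,-0.03,0],[0,0,0,-0.06,0],[0.5,0,0,-0.1,0],[0.5,-0.03,0.196,-0.15,0],[0.5,-0.03,0.196,-0.15,0],[0.5,-0.03,0.196,-0.15,0],[0.5,-0.03,0.196,-0.15,0],[0.5,-0.03,0.196,-0.15,0],[0.5,-0.03,0.196,-0.15,0]])

```text
clock: 3.85
tcp_pos: [501.0, 139.7, 202.0]
ee_rot: [-0.011, 1.0, -0.0, 0.0]
wrist_force: [0.8, -0.2, -0.3]
width: 0.497
```

```bash
python3 - <<'E'
from h import *
f=grab('wrist'); W=world(f); z=W[...,2]; im=f['img'].astype(int)
boxes(W,(z>27)&(z<45)&(im.min(2)>100),'hi',60,1)
goto(565,140.7,45,0.017)
E
```

```text
hi [125. 158.] [475.1 -56.4] [27.2 46.5] 1.0 z 31.8
hi [185. 160.] [473.8   6.8] [27.3 25.5] 1.0 z 40.2
hi [253. 160.] [472.8  72.6] [26.6 25.7] 0.9 z 40.3
hi [320. 160.] [471.4 138.5] [26.5 25.6] 0.8 z 40.3
hi [387. 160.] [470.  204.1] [26.6 25.9] 1.4 z 40.3
hi [260. 216.] [535.2  77.6] [59.2 35.3] 1.2 z 36.2
hi [320. 235.] [556.2 139.8] [102.3  35.2] 0.9 z 36.3
at [500.7 138.5 201.5] yaw 0.019 tilt 0.0007 w 0.497 F [-0.3 -0.7 -0.9] t 3.9
GOTO [-0.0644  0.0011  0.1315] turn 0.002
```

Off key is latched (31.8) and the lane 2 key is up (40.3). Now the full bank.

Emit:
servo_tool(motion=[[0.5,-0.065,0.002,0.1,0],[0.5,-0.065,0.002,0.125,0],[0.5,-0.065,0.002,0.125,0],[0.5,-0.065,0.002,0.13,0],[0.5,-0.065,0.002,0.13,0]])

```text
clock: 4.4
tcp_pos: [564.9, 140.1, 70.4]
ee_rot: [-0.008, 1.0, -0.0, -0.002]
wrist_force: [-0.4, -0.5, 0.5]
width: 0.502
```

```bash
python3 -c "
from h import *
goto(565,140.7,22,0.017)"
```

```text
at [564.9 140.1  70.4] yaw 0.016 tilt 0.0041 w 0.502 F [-0.4 -0.5  0.5] t 4.4
GOTO [-0.0002  0.0006  0.0234] turn -0.001
```

Emit:
servo_tool(motion=[[0.5,0,0.0005,0.012,0],[0.5,0,0.0005,0.023,0],[0.5,0,0.0005,0.023,0],[0.3,0,0.0005,0.023,0],[0.3,0,0.0005,0.023,0],[0.3,0,0.0005,0.023,0],[0.3,0,0.0005,0.023,0]], force=40)

```text
clock: 5.1
tcp_pos: [566.2, 142.3, 49.4]
ee_rot: [-0.009, 1.0, 0.0, 0.0]
wrist_force: [-1.3, -0.3, 4.6]
width: 0.39
```

```bash
python3 -c "
from h import *
goto(489,390,70,-0.168)"
```

```text
at [566.2 142.3  49.4] yaw 0.018 tilt 0.0009 w 0.39 F [-1.3 -0.3  4.6] t 5.1
GOTO [ 0.0726  0.2491 -0.0456] turn 0.186
```

Emit:
servo_tool(motion=[[0.3,0,0,-0.03,0],[0.3,0,0,-0.05,0],[0.3,0.073,0.248,-0.05,0.186],[0.3,0.073,0.248,-0.05,0.186],[0.3,0.073,0.248,-0.05,0.186],[0.3,0.073,0.248,-0.05,0.186],[0.3,0.073,0.248,-0.05,0.186],[0.3,0.073,0.248,-0.05,0.186],[0.3,0.073,0.248,-0.05,0.186]])

```text
clock: 6.0
tcp_pos: [487.2, 390.8, 98.2]
ee_rot: [0.082, 0.997, -0.0, -0.0]
wrist_force: [0.4, -0.8, -2.7]
width: 0.389
```

```bash
python3 - <<'E'
from h import *
f=grab('wrist'); save(f,'w2.png')
goto(489,390,20,-0.168)
E
```

```text
at [488.  389.   98.2] yaw -0.166 tilt 0.0011 w 0.383 F [ 0.2 -0.1 -2.2] t 6.05
GOTO [-0.0009  0.0012  0.0532] turn 0.002
```

View pics/w2.png

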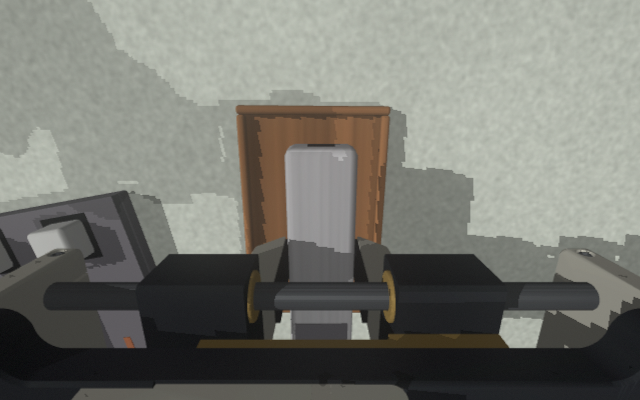

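The bank is held level and aligned over the tray. Lower it and release.

Emit:
servo_tool(motion=[[0.3,-0.001,0.001,0.03,0],[0.3,-0.001,0.001,0.045,0],[0.3,-0.001,0.001,0.051,0],[0.3,-0.001,0.001,0.055,0],[0.3,-0.001,0.001,0.055,0],[0.6,-0.001,0.001,0.055,0],[0.6,-0.001,0.001,0.055,0],[0.6,-0.001,0.001,0.03,0],[0.6,-0.001,0.001,0,0],[0.6,-0.001,0.001,-0.05,0],[0.6,-0.001,0.001,-0.1,0],[0.6,-0.001,0.001,-0.1,0]])

```text
clock: 7.25
tcp_pos: [492.7, 391.9, 207.8]
ee_rot: [0.084, 0.996, 0.005, 0.006]
wrist_force: [-0.3, 0.6, 0.1]
width: 0.599
```

```bash
python3 - <<'E'
from h import *
f=grab('wrist'); W=world(f); z=W[...,2]; im=f['img'].astype(int)
boxes(W,(z>24)&(z<45)&(im.min(2)>100),'hi',60,1)
goto(400,-200,150,0)
f=grab('top'); W=world(f); z=W[...,2]; im=f['img'].astype(int)
boxes(W,(z>24)&(z<45)&(im.min(2)>100),'top',60,1)
save(f,'top1.png',(130,150,520,300),2)
roi=np.zeros(z.shape,bool); roi[185:260,325:425]=1
boxes(W,roi&(im.max(2)<75),'rem')
E
```

```text
hi [316. 174.] [488.8 389.4] [ 35.1 118.1] 80.4 z 30.3
hi [134. 195.] [470.2 204.6] [27.5 26. ] 1.7 z 40.3
hi [ 73. 207.] [471.4 138.9] [27.6 26.5] 1.4 z 40.2
hi [ 13. 218.] [472.7  73.3] [27.4 26.2] 3.2 z 40.2
hi [ 37. 250.] [511.3  76.3] [15.6 37.1] 16.1 z 36.0
at [491.4 391.  203.9] yaw -0.168 tilt 0.0101 w 0.603 F [ 0.6 -0.  -1.4] t 7.3
GOTO [-0.0083 -0.5981  0.0249] turn -0.168
top [442. 109.] [ 834.1 -513.4] [106.1 115.3] 57.0 z 26.7
top [429.  98.] [ 870.4 -477.1] [52.5 80.9] 0.1 z 26.2
top [483. 102.] [ 849.1 -644.4] [70.7 52. ] 79.8 z 26.0
top [467. 119.] [ 804.6 -593.6] [43.2 57.8] 77.2 z 26.8
top [418. 123.] [ 785.8 -433.4] [55.1 41. ] 5.1 z 25.8
top [213. 133.] [747.1 230.9] [49.5 69.5] 0.2 z 30.6
top [454. 137.] [ 744.5 -547.3] [65.6 42.4] 59.3 z 26.3
top [430. 144.] [ 714.1 -469.3] [32.7 63.6] 32.4 z 28.1
top [443. 147.] [ 705.5 -514.8] [42.  37.9] 59.8 z 26.3
top [260. 190.] [563.8  78.4] [116.4  35.9] 0.9 z 37.6
top [166. 199.] [532.  381.6] [31.9 25.5] 82.2 z 32.5
top [220. 219.] [469.6 205.2] [26.3 22.8] 2.6 z 40.2
top [240. 219.] [471.7 138.1] [22.4 23.1] 0.3 z 40.4
top [261. 218.] [472.1  73.9] [22.4 22.8] 0.4 z 40.1
top [282. 218.] [474.    6.8] [25.6 22.7] 0.4 z 41.0
top [301. 218.] [474.4 -56.9] [25.7 41.8] 0.3 z 33.6
rem [346. 223.] [ 462.5 -201.4] [ 31.7 116.9] 89.5 z 20.4
rem [375. 223.] [ 460.3 -296.4] [ 33.8 116. ] 85.3 z 20.2
rem [404. 227.] [ 448.2 -389.3] [ 34.2 116.5] 80.0 z 20.4
```

View pics/top1.png

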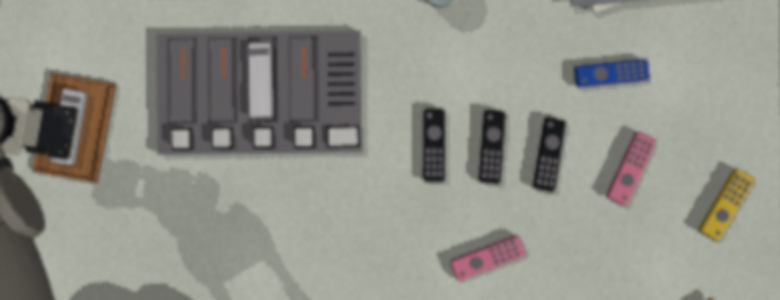

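The bank lies in the tray centre (488.8,389.4, top 30.3). The view shows the remotes unmoved at crop (433,145), (492,146), (549,152). Next: remote at (461,-203).

Emit:
servo_tool(motion=[[0.6,-0.008,-0.598,0.02,-0.17],[0.6,-0.008,-0.598,0.02,-0.17],[0.6,-0.008,-0.598,0.02,-0.17],[0.6,-0.008,-0.598,0.02,-0.17],[0.6,-0.008,-0.598,0.02,-0.17],[0.6,-0.008,-0.598,0.02,-0.17],[0.6,-0.008,-0.598,0.02,-0.17],[0.6,-0.008,-0.598,0.02,-0.17],[0.6,-0.008,-0.598,0.02,-0.17],[0.6,-0.008,-0.598,0.02,-0.17],[0.6,-0.008,-0.598,0.02,-0.17],[0.6,-0.008,-0.598,0.02,-0.17]])

```text
clock: 8.55
tcp_pos: [396.2, -202.7, 177.5]
ee_rot: [-0.001, 1.0, 0.001, -0.001]
wrist_force: [2.2, 0.1, -0.1]
width: 0.6
```

```bash
python3 -c "
from h import *
goto(461.3,-202.9,60,-0.01)"
```

```text
at [ 396.2 -202.7  177.5] yaw 0.002 tilt 0.0024 w 0.6 F [ 2.2  0.1 -0.1] t 8.55
GOTO [-0.0653 -0.0005  0.0923] turn 0.012
```

Emit:
servo_tool(motion=[[0.6,-0.065,0,0.05,0.012],[0.6,-0.065,0,0.09,0.012],[0.6,-0.065,0,0.09,0.012],[0.6,-0.065,0,0.09,0.012]])

```text
clock: 8.95
tcp_pos: [460.9, -199.6, 85.9]
ee_rot: [0.004, 1.0, 0.002, -0.003]
wrist_force: [-0.0, 0.4, 0.0]
width: 0.604
```

```bash
python3 - <<'E'
from h import *
f=grab('wrist'); save(f,'w3.png'); W=world(f); z=W[...,2]; im=f['img'].astype(int)
boxes(W,(z>12)&(z<24)&(im.max(2)<95),'rem',200)
goto(461.3,-202.9,10,-0.01)
E
```

```text
rem [ 44. 184.] [ 439.2 -388.9] [ 36.5 103. ] 80.5 z 20.9
rem [179. 193.] [ 440.6 -296.4] [35.4 82.3] 85.5 z 21.3
rem [313. 205.] [ 453.4 -204.1] [ 35.5 103.8] 89.6 z 21.3
rem [536. 215.] [450.6 -34.9] [ 34.2 119.5] 18.5 z 16.5
rem [602. 227.] [466.   3.] [26.8 39.5] 2.9 z 20.9
rem [517. 228.] [468.  -55.8] [24.1 58.4] 4.1 z 21.1
rem [543. 274.] [499.5 -40.4] [25.5 11.7] 87.0 z 20.4
at [ 461.6 -200.    87.9] yaw -0.008 tilt 0.0039 w 0.598 F [-0.7 -0.1  1.3] t 9.0
GOTO [ 0.0001 -0.003   0.0529] turn 0.002
```

View pics/w3.png

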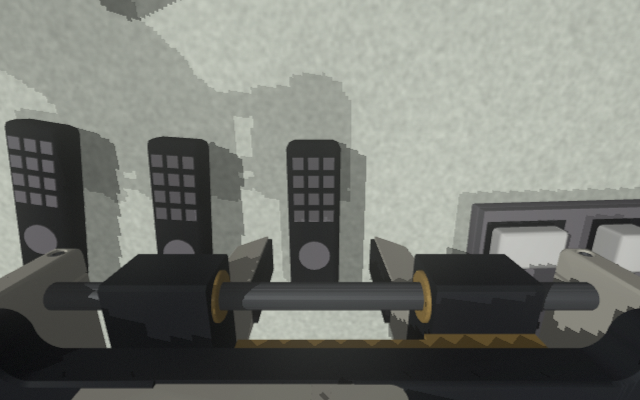

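Remote is between the jaws at (313,205), centre about (461.5,-203.5), as measured before.

Emit:
servo_tool(motion=[[0.6,0,-0.0035,0.025,0],[0.6,0,-0.0035,0.045,0],[0.6,0,-0.0035,0.053,0],[0.6,0,-0.0035,0.053,0],[0.3,0,-0.0035,0.053,0],[0.3,0,-0.0035,0.053,0],[0.3,0,-0.0035,0.053,0],[0.3,0,-0.0035,0.053,0],[0.3,0,-0.0035,0.053,0]], force=35)

```text
clock: 9.9
tcp_pos: [463.1, -204.7, 36.7]
ee_rot: [0.005, 1.0, -0.0, 0.001]
wrist_force: [-0.0, 0.6, 6.3]
width: 0.387
```

```bash
python3 -c "
from h import *
goto(567.5,8,75,0.017)"
```

```text
at [ 463.1 -204.7   36.7] yaw -0.01 tilt 0.0015 w 0.387 F [-0.   0.6  6.3] t 9.9
GOTO [-0.1024  0.2137 -0.0634] turn -0.027
```

Emit:
servo_tool(motion=[[0.3,0,0,-0.04,0],[0.3,0,0,-0.063,0],[0.3,-0.103,0.213,-0.063,-0.027],[0.3,-0.103,0.213,-0.063,-0.027],[0.3,-0.103,0.213,-0.063,-0.027],[0.3,-0.103,0.213,-0.063,-0.027],[0.3,-0.103,0.213,-0.063,-0.027],[0.3,-0.103,0.213,-0.063,-0.027],[0.3,-0.103,0.213,-0.063,-0.027]])

```text
clock: 10.8
tcp_pos: [567.4, 8.0, 98.5]
ee_rot: [-0.01, 1.0, -0.0, -0.0]
wrist_force: [-0.4, -0.6, -1.3]
width: 0.387
```

```bash
cat > held.py <<'E'
import sys; from h import *
x,y,z,yaw=map(float,sys.argv[1:5])
f=grab('wrist'); W=world(f); zz=W[...,2]; im=f['img'].astype(int)
m=np.zeros(zz.shape,bool); m[100:245,270:370]=1
tz=f['s']['tcp_pos'][2]
boxes(W,m&(zz>tz-40)&(zz<tz)&(im.max(2)<95),'held',200)
goto(x,y,z,yaw)
if len(sys.argv)>5: save(f,sys.argv[5])
E
python3 held.py 567.5 8 23.5 0.017
```

```text
held [320. 190.] [532.3   7.6] [53.1 40.4] 0.7 z 82.9
at [567.2   7.1  98.5] yaw 0.018 tilt 0.001 w 0.387 F [-0.9 -0.3 -1.2] t 10.85
GOTO [-0.0004  0.0009  0.05  ] turn 0.001
```

Emit:
servo_tool(motion=[[0.3,0,0.001,0.025,0],[0.3,0,0.001,0.04,0],[0.3,0,0.001,0.046,0],[0.3,0,0.001,0.0495,0],[0.3,0,0.001,0.0495,0],[0.5,0,0.001,0.0495,0],[0.5,0,0.001,0.0495,0],[0.5,0,0.001,0.03,0],[0.5,0,0.001,0,0],[0.5,0,0.001,-0.05,0],[0.5,0,0.001,-0.05,0],[0.6,0,0.001,-0.05,0]])

```text
clock: 12.05
tcp_pos: [568.4, 8.5, 150.5]
ee_rot: [-0.009, 1.0, -0.0, 0.002]
wrist_force: [-0.4, -0.8, -1.3]
width: 0.546
```

```bash
cat > look.py <<'E'
import sys; from h import *
f=grab('wrist'); W=world(f); z=W[...,2]; im=f['img'].astype(int)
boxes(W,(z>28)&(z<38)&(im.max(2)<95),'lane',200)
boxes(W,(z>15)&(z<24)&(im.max(2)<95),'table',400)
goto(*map(float,sys.argv[1:5]))
if len(sys.argv)>5: save(f,sys.argv[5])
E
python3 look.py 458.5 -297 130 -0.08
```

```text
lane [320. 195.] [566.    7.6] [118.3  36. ] 1.1 z 33.1
table [255.  91.] [476.4 -53.4] [38.9 60.5] 1.0 z 21.0
table [336.  96.] [478.7  14.3] [50.1 45.8] 89.7 z 20.8
table [416.  97.] [477.3  81.5] [45.1 52.7] 0.2 z 20.8
table [495.  97.] [476.2 147. ] [45.1 52.6] 0.2 z 20.8
table [573.  97.] [475.9 212.8] [46.8 52.6] 0.7 z 20.9
table [350. 199.] [572.9  35.4] [123.2   6.6] 1.0 z 20.3
table [250. 153.] [528.4 -53.3] [ 6.5 45.4] 0.8 z 21.0
at [567.5   8.5 149. ] yaw 0.017 tilt 0.0008 w 0.579 F [ 1.   0.1 -1.3] t 12.1
GOTO [ 0.1143 -0.3036 -0.006 ] turn 0.097
```

Remote 1 lies in lane 4 (566,7.6, top 33.1). Next remote.

Emit:
servo_tool(motion=[[0.6,0.114,-0.304,0,0.097],[0.6,0.114,-0.304,0,0.097],[0.6,0.114,-0.304,0,0.097],[0.6,0.114,-0.304,0,0.097],[0.6,0.114,-0.304,0,0.097],[0.6,0.114,-0.304,0,0.097],[0.6,0.114,-0.304,0,0.097],[0.6,0.114,-0.304,0.06,0.097],[0.6,0.114,-0.304,0.06,0.097]])

```text
clock: 13.0
tcp_pos: [455.6, -295.9, 83.6]
ee_rot: [0.041, 0.999, 0.003, -0.004]
wrist_force: [-0.5, 0.5, -1.0]
width: 0.6
```

```bash
python3 look.py 458.8 -297 11 -0.08
```

```text
table [181. 194.] [ 427.8 -387.5] [34.9 80. ] 80.1 z 21.4
table [316. 208.] [ 448.7 -297.8] [35.5 98.7] 85.5 z 21.4
table [625. 237.] [481.5 -80.2] [65.  18.7] 8.9 z 20.2
at [ 456.1 -295.4   83.9] yaw -0.081 tilt 0.0107 w 0.596 F [-1.3 -0.2 -1. ] t 13.05
GOTO [-0.0032 -0.0017  0.0478] turn -0.001
```

Emit:
servo_tool(motion=[[0.6,-0.003,-0.0025,0.025,0],[0.6,-0.003,-0.0025,0.04,0],[0.6,-0.003,-0.0025,0.048,0],[0.6,-0.003,-0.0025,0.048,0],[0.3,-0.003,-0.0025,0.048,0],[0.3,-0.003,-0.0025,0.048,0],[0.3,-0.003,-0.0025,0.048,0],[0.3,-0.003,-0.0025,0.048,0],[0.3,-0.003,-0.0025,0.048,0]])

```text
clock: 13.95
tcp_pos: [462.1, -300.3, 41.6]
ee_rot: [0.04, 0.999, -0.0, 0.001]
wrist_force: [0.0, 2.4, 6.3]
width: 0.383
```

```bash
python3 -c "
from h import *
goto(565.5,142,75,0.017)"
```

```text
at [ 462.1 -300.3   41.6] yaw -0.08 tilt 0.0013 w 0.383 F [0.  2.4 6.3] t 13.95
GOTO [-0.0679  0.4491 -0.0586] turn -0.097
```

Tips are 16.6 mm up, so the grip is shallow. Regrip lower.

Emit:
servo_tool(motion=[[0.6,0,0,0,0],[0.6,0,0,0,0],[0.6,0.002,0.001,0.006,0],[0.6,0.002,0.001,0.006,0],[0.6,0.002,0.001,0.006,0],[0.3,0.002,0.001,0.006,0],[0.3,0.002,0.001,0.006,0],[0.3,0.002,0.001,0.006,0],[0.3,0.002,0.001,0.006,0]])

```text
clock: 14.85
tcp_pos: [459.9, -299.2, 34.8]
ee_rot: [0.04, 0.999, -0.0, 0.0]
wrist_force: [0.4, -1.0, 0.7]
width: 0.389
```

```bash
python3 -c "
from h import *
goto(565.5,142,85,0.017)"
```

```text
at [ 459.9 -299.2   34.8] yaw -0.08 tilt 0.0003 w 0.389 F [ 0.4 -1.   0.7] t 14.85
GOTO [-0.0701  0.4481 -0.0753] turn -0.097
```

Emit:
servo_tool(motion=[[0.3,0,0,-0.04,0],[0.3,0,0,-0.075,0],[0.3,-0.07,0.448,-0.075,-0.097],[0.3,-0.07,0.448,-0.075,-0.097],[0.3,-0.07,0.448,-0.075,-0.097],[0.3,-0.07,0.448,-0.075,-0.097],[0.3,-0.07,0.448,-0.075,-0.097],[0.3,-0.07,0.448,-0.075,-0.097],[0.3,-0.07,0.448,-0.075,-0.097],[0.3,-0.07,0.448,-0.075,-0.097],[0.3,-0.07,0.448,-0.075,-0.097],[0.3,-0.07,0.448,-0.075,-0.097]])

```text
clock: 16.05
tcp_pos: [565.7, 147.4, 109.6]
ee_rot: [-0.011, 1.0, 0.001, 0.001]
wrist_force: [-0.4, -0.7, -1.9]
width: 0.388
```

Emit:
servo_tool(motion=[[0.3,0,0,0,0],[0.3,0,0,0,0]])

```text
clock: 16.25
tcp_pos: [564.9, 141.1, 109.4]
ee_rot: [-0.008, 1.0, -0.0, -0.0]
wrist_force: [-0.2, -0.5, -0.7]
width: 0.386
```

```bash
python3 held.py 565.5 142 22.5 0.017
```

```text
held [320. 191.] [530.1 140.5] [52.  40.1] 1.0 z 95.7
at [565.  140.6 109.6] yaw 0.016 tilt 0.0008 w 0.39 F [ 0.1  1.2 -0.8] t 16.3
GOTO [-0.0006  0.0014  0.0621] turn -0.001
```

Emit:
servo_tool(motion=[[0.3,-0.001,0.001,0.035,0],[0.3,-0.001,0.001,0.05,0],[0.3,-0.001,0.001,0.058,0],[0.3,-0.001,0.001,0.062,0],[0.3,-0.001,0.001,0.062,0],[0.48,-0.001,0.001,0.062,0],[0.48,-0.001,0.001,0.062,0],[0.48,-0.001,0.001,0.04,0],[0.48,-0.001,0.001,0,0],[0.48,-0.001,0.001,-0.04,0],[0.48,-0.001,0.001,-0.04,0],[0.6,-0.001,0.001,-0.04,0]])

```text
clock: 17.5
tcp_pos: [566.8, 143.1, 151.3]
ee_rot: [-0.009, 1.0, 0.0, 0.002]
wrist_force: [-0.3, 0.1, -1.0]
width: 0.526
```

```bash
python3 look.py 449 -389 130 -0.17 w4.png
```

```text
lane [165. 191.] [562.6   8.4] [111.6  35.7] 0.9 z 33.0
lane [319. 197.] [565.3 142.3] [118.2  36. ] 0.9 z 33.1
table [93. 91.] [476.6 -52.8] [38.  60.6] 0.7 z 20.9
table [174.  96.] [477.2  14.8] [50.1 41.5] 88.9 z 20.7
table [256.  95.] [476.1  81.9] [52.1 43.2] 89.4 z 20.7
table [318.  89.] [472.9 139. ] [39. 35.] 1.9 z 21.1
table [392.  89.] [470.7 205. ] [36.4 34.9] 0.9 z 21.2
table [188. 188.] [564.5  25.5] [116.7   5.6] 3.2 z 20.8
table [199. 197.] [567.3  34.9] [110.5   6.4] 1.4 z 20.4
at [566.1 143.  149.9] yaw 0.017 tilt 0.0005 w 0.562 F [-0.6 -0.5 -1. ] t 17.55
GOTO [ 0.1262 -0.5299 -0.0052] turn 0.187
```

View pics/w4.png

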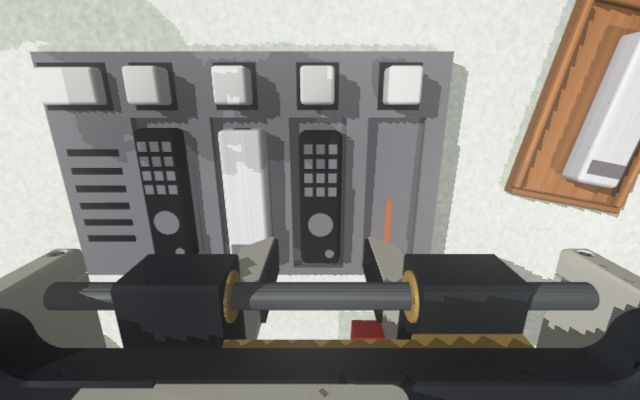

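Two remotes are in lanes 4 (165,191) and 2 (319,197), the bank in lane 3 is undisturbed, and lane 1 is empty. On to the third remote.

Emit:
servo_tool(motion=[[0.6,0.126,-0.53,0,0.187],[0.6,0.126,-0.53,0,0.187],[0.6,0.126,-0.53,0,0.187],[0.6,0.126,-0.53,0,0.187],[0.6,0.126,-0.53,0,0.187],[0.6,0.126,-0.53,0,0.187],[0.6,0.126,-0.53,0,0.187],[0.6,0.126,-0.53,0,0.187],[0.6,0.126,-0.53,0,0.187],[0.6,0.126,-0.53,0,0.187],[0.6,0.126,-0.53,0,0.187],[0.6,0.126,-0.53,0.05,0.187]])

```text
clock: 18.75
tcp_pos: [450.3, -397.7, 103.5]
ee_rot: [0.087, 0.996, -0.005, 0.005]
wrist_force: [1.5, -0.6, -0.1]
width: 0.599
```

Emit:
servo_tool(motion=[[0.6,0,0,0,0],[0.6,0,0,0,0]])

```text
clock: 18.95
tcp_pos: [448.6, -387.9, 98.2]
ee_rot: [0.085, 0.996, 0.002, -0.002]
wrist_force: [0.7, 0.0, 1.2]
width: 0.599
```

```bash
python3 look.py 449 -389 40 -0.17
```

```text
table [315. 204.] [ 443.9 -391.1] [ 35.5 112.7] 80.2 z 21.3
table [134. 196.] [ 407.  -515.2] [20.9 21.3] 10.7 z 22.2
at [ 449.6 -388.4   99.9] yaw -0.169 tilt 0.0012 w 0.599 F [0.6 0.3 1. ] t 19.0
GOTO [ 0.0005 -0.0007  0.0349] turn 0.001
```

Emit:
servo_tool(motion=[[0.6,0.001,-0.0035,0.03,0],[0.6,0.001,-0.0035,0.05,0],[0.6,0.001,-0.0035,0.06,0],[0.6,0.001,-0.0035,0.064,0],[0.6,0.001,-0.0035,0.064,0],[0.6,0.001,-0.0035,0.064,0],[0.3,0.001,-0.0035,0.064,0],[0.3,0.001,-0.0035,0.064,0],[0.3,0.001,-0.0035,0.064,0],[0.3,0.001,-0.0035,0.064,0],[0.3,0.001,-0.0035,0.064,0]])

```text
clock: 20.1
tcp_pos: [447.9, -392.5, 36.1]
ee_rot: [0.085, 0.996, -0.0, 0.0]
wrist_force: [-0.3, 0.8, 3.5]
width: 0.384
```

```bash
python3 -c "
from h import *
goto(564.5,205.3,85,0.017)"
```

```text
at [ 447.9 -392.5   36.1] yaw -0.17 tilt 0.0005 w 0.384 F [-0.3  0.8  3.5] t 20.1
GOTO [-0.0139  0.6089 -0.074 ] turn -0.187
```

Emit:
servo_tool(motion=[[0.3,0,0,-0.04,0],[0.3,0,0,-0.075,0],[0.3,-0.007,0.305,-0.075,-0.09],[0.3,-0.007,0.305,-0.075,-0.09],[0.3,-0.007,0.305,-0.075,-0.09],[0.3,-0.007,0.305,-0.075,-0.09],[0.3,-0.007,0.305,-0.075,-0.09],[0.3,-0.007,0.305,-0.075,-0.09],[0.3,-0.007,0.305,-0.075,-0.09]])

```text
clock: 21.0
tcp_pos: [506.3, -88.0, 110.5]
ee_rot: [0.037, 0.999, 0.001, -0.0]
wrist_force: [0.1, -1.4, -0.7]
width: 0.387
```

```bash
python3 held.py 564.5 205.3 86 0.017
```

```text
held [322. 196.] [471.7 -83.8] [43.  52.1] 85.1 z 95.7
at [506.4 -89.7 110.6] yaw -0.075 tilt 0.0008 w 0.387 F [ 0.5  0.6 -2.4] t 21.05
GOTO [-0.0359  0.2985 -0.0003] turn -0.092
```

Emit:
servo_tool(motion=[[0.3,-0.036,0.299,0,-0.092],[0.3,-0.036,0.299,0,-0.092],[0.3,-0.036,0.299,0,-0.092],[0.3,-0.036,0.299,0,-0.092],[0.3,-0.036,0.299,0,-0.092],[0.3,-0.036,0.299,0,-0.092],[0.3,-0.036,0.299,0,-0.092],[0.3,-0.036,0.299,0,-0.092],[0.3,-0.036,0.299,0,-0.092]])

```text
clock: 21.95
tcp_pos: [566.0, 200.4, 110.3]
ee_rot: [-0.005, 1.0, -0.0, -0.0]
wrist_force: [-0.9, 0.4, -0.7]
width: 0.389
```

```bash
python3 held.py 564.5 205.3 23.5 0.017
```

```text
held [320. 191.] [531.2 200.1] [52.  40.2] 0.5 z 95.2
at [566.1 200.2 110.5] yaw 0.01 tilt 0.0009 w 0.388 F [-1.1 -0.  -0.6] t 22.0
GOTO [0.0015 0.0052 0.062 ] turn -0.007
```

Emit:
servo_tool(motion=[[0.3,0.001,0.005,0.02,-0.007],[0.3,0.001,0.005,0.04,-0.007],[0.3,0.001,0.005,0.052,-0.007],[0.3,0.001,0.005,0.058,-0.007],[0.3,0.001,0.005,0.062,-0.007],[0.3,0.001,0.005,0.062,-0.007],[0.5,0.001,0.005,0.062,-0.007],[0.5,0.001,0.005,0.062,-0.007],[0.5,0.001,0.005,0.04,-0.007],[0.5,0.001,0.005,0,-0.007],[0.5,0.001,0.005,-0.04,-0.007],[0.5,0.001,0.005,-0.04,-0.007]])

```text
clock: 23.2
tcp_pos: [568.1, 208.1, 157.5]
ee_rot: [-0.01, 1.0, 0.001, 0.006]
wrist_force: [1.5, -0.3, 0.9]
width: 0.498
```

Emit:
servo_tool(motion=[[0,0.06,-0.1,-0.02,0],[0,0.06,-0.1,-0.02,0],[0,0.06,-0.1,-0.02,0],[0,0.06,-0.1,-0.02,0],[0,0.06,-0.1,-0.02,0]])

```text
clock: 23.7
tcp_pos: [507.6, 106.4, 171.0]
ee_rot: [-0.009, 1.0, 0.0, 0.001]
wrist_force: [-0.5, 0.4, -0.3]
width: 0.113
```

```bash
python3 look.py 472.8 72.6 50 0.017 w5.png; python3 - <<'E'
from h import *
f=grab('top'); save(f,'top2.png',(130,110,520,300),2); W=world(f); z=W[...,2]; im=f['img'].astype(int)
m=np.zeros(z.shape,bool); m[160:245,140:320]=1
boxes(W,m&(z>24)&(z<45),'top',60,1)
E
```

```text
lane [217. 222.] [540.5   7.9] [68.5 35.4] 1.3 z 33.1
lane [358. 219.] [535.3 141.8] [59. 36.] 0.5 z 33.1
lane [423. 223.] [536.6 205.6] [64.2 35.5] 1.0 z 33.0
table [158. 156.] [476.2 -53.6] [38.4 61.5] 1.1 z 20.9
table [226. 169.] [519.7  11.2] [127.9  57. ] 0.5 z 20.5
table [300. 162.] [481.4  77.8] [53.5 58.9] 1.1 z 20.7
table [369. 161.] [475.2 147. ] [51.7 43.8] 89.9 z 20.7
table [448. 205.] [531.6 224.7] [139.1  37.3] 4.7 z 20.4
table [380. 226.] [536.3 166.8] [72.2  9.4] 3.2 z 20.3
table [318. 239.] [555.9 105.3] [97.3 14.8] 1.4 z 20.4
at [507.6 106.8 170.8] yaw 0.019 tilt 0.0012 w 0.072 F [0.4 0.3 0.5] t 23.75
GOTO [ 0.0356 -0.0336  0.0957] turn 0.002
top [220. 178.] [600.8 208.1] [41.  29.4] 8.2 z 34.9
top [240. 177.] [603.8 142.3] [35.7 32.8] 0.9 z 35.4
top [259. 183.] [586.3  78.8] [71.2 35.5] 1.1 z 38.2
top [282. 190.] [564.2   8.2] [116.2  35.6] 0.5 z 34.6
top [163. 213.] [487.3 388.9] [ 36.3 117.4] 79.5 z 31.6
top [282. 218.] [474.    6.7] [25.6 22.7] 0.4 z 41.2
top [301. 218.] [474.4 -55.3] [25.7 45.1] 0.3 z 33.5
```

View pics/w5.png

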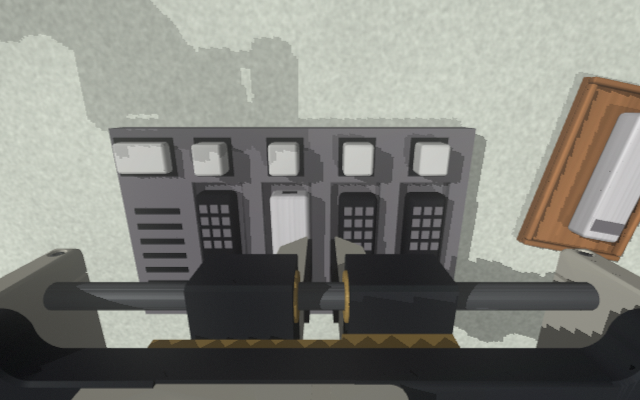

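View pics/top2.png

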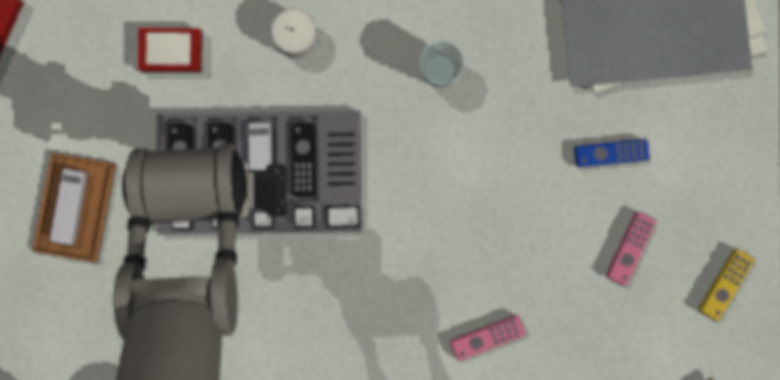

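All three remotes are in lanes 4, 2 and 1 (tops at 33 mm). The bank is in the tray, the off key is down, and the table is clear of black remotes. Now press the lane 3 key.

Emit:
servo_tool(motion=[[0,0.036,-0.034,0.05,0],[0,0.036,-0.034,0.09,0],[0,0.036,-0.034,0.09,0],[0,0.036,-0.034,0.09,0],[0,0.036,-0.034,0.09,0],[0,0.036,-0.034,0.09,0]])

```text
clock: 24.4
tcp_pos: [473.5, 72.0, 82.4]
ee_rot: [-0.01, 1.0, 0.0, 0.002]
wrist_force: [-0.6, -0.2, 0.2]
width: 0.002
```

```bash
python3 -c "
from h import *
goto(472.8,72.6,28.5,0.017)"
```

```text
at [473.5  72.   82.4] yaw 0.02 tilt 0.0041 w 0.002 F [-0.6 -0.2  0.2] t 24.4
GOTO [0.0008 0.0006 0.0289] turn 0.003
```

Emit:
servo_tool(motion=[[0,0.001,0,0.012,0],[0,0.001,0,0.018,0],[0,0.001,0,0.022,0],[0,0.001,0,0.025,0],[0,0.001,0,0.028,0],[0,0.001,0,0.029,0],[0,0.001,0,0.029,0],[0,0.001,0,0.029,0]])

```text
clock: 25.2
tcp_pos: [471.4, 71.5, 54.2]
ee_rot: [-0.01, 1.0, 0.0, 0.001]
wrist_force: [-5.1, 0.9, 26.7]
width: 0.007
```

Emit:
servo_tool(motion=[[0,0,0,-0.03,0],[0,0,0,-0.06,0],[0,0,0,-0.1,0],[0,-0.01,0,-0.15,0],[0,-0.01,0,-0.2,0],[0,-0.01,0,-0.2,0],[0,-0.01,0,-0.2,0],[0,-0.01,0,-0.2,0]])

```text
clock: 26.0
tcp_pos: [479.6, 71.5, 250.3]
ee_rot: [-0.01, 1.0, 0.0, -0.001]
wrist_force: [0.4, 0.2, -0.5]
width: 0.005
```

```bash
python3 - <<'E'
from h import *
f=grab('wrist'); save(f,'w6.png'); W=world(f); z=W[...,2]; im=f['img'].astype(int)
boxes(W,(z>25)&(z<45)&(im.min(2)>100),'hi',60,1)
boxes(W,(z>28)&(z<38)&(im.max(2)<95),'lane',200)
goto(0,0,0,0)
E
```

```text
hi [586. 185.] [488.7 388.7] [ 37.1 118.6] 80.1 z 30.3
hi [209. 173.] [474.9 -56.2] [27.2 45.2] 1.2 z 40.3
hi [264. 173.] [473.7   6.6] [26.9 25.4] 1.1 z 40.2
hi [322. 172.] [472.3  72.4] [26.3 24.9] 1.1 z 31.7
hi [378. 173.] [471.2 138.2] [27.1 25.7] 1.3 z 40.3
hi [435. 173.] [469.8 203.9] [26.9 25.9] 0.8 z 40.3
hi [324. 218.] [531.5  76.5] [50.5 34.3] 1.8 z 36.3
hi [122. 329.] [ 694.7 -194.3] [37.   7.7] 48.2 z 40.4
lane [268. 226.] [542.4   7.3] [72.3 36.3] 1.1 z 33.3
lane [376. 227.] [541.  141.6] [70.4 36.1] 1.2 z 33.2
lane [428. 232.] [559.  205.8] [109.3  35.5] 0.6 z 33.2
at [479.5  71.5 250. ] yaw 0.019 tilt 0.0036 w 0.002 F [ 0.1 -0.9  0.1] t 26.05
GOTO [ 0.48   -0.0623  0.2267] turn 0.019
```

View pics/w6.png

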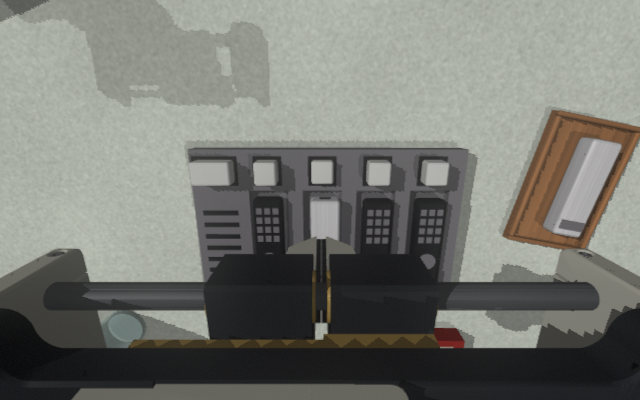

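The lane 3 key at (322,172) is down (31.7) and all other keys are up (40.3). Bank and remotes are in place and the gripper is clear.

```bash
python3 -c "
from h import *
print(manip.hand_in())"
```

```text
the job is handed in; nothing more can be done
None
```

The job is done and handed in at about 26 s on the robot's clock.

**What I did:**
- Pressed the off key, and the lane 2 key popped up.
- Laid the full bank from lane 2 flat in the tray.
- Laid the three black remotes in lanes 4, 2 and 1. The second grip came out about 5 mm too high, so I regripped it before lifting.
- Pressed the lane 3 key to start charging the other bank, which I left where it lay.

**Last checks (wrist camera depth):**

| Thing | Reading |
|---|---|
| Lane 3 key | Down, top at 31.7 mm |
| Off key and the other lane keys | Up, tops at about 40.3 mm |
| Full bank | About 2 mm from the tray centre, top at 30.3 mm as expected |
| Remotes | Tops at 33.2 mm, so they sit on the lane floors |
| Remote positions when first placed | Within 3 mm of mid-lane; for lane 1 only the sideways position was measured, because the gripper hid its far end |
| Bank in lane 3 | Visible front still in place, y within about 1 mm of its start |

The gripper finished about 225 mm above the table, touching nothing. The top picture before the last press showed the bystanders and look-alikes standing undisturbed. I did not measure their positions or check all of them again after that press. No check failed or disagreed.

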